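# Check a microscope spindle for runout

### The arm

A 7-joint arm with a two-finger parallel gripper is mounted at the origin on the work surface. World frame = base frame: x ahead of the robot, y to its left, z up, the work surface at z = 0. Lengths are in m, angles in rad, forces in N, time in s.
With the tool pointing down it reaches from about 0.4 to 0.85 m from the base axis. Payload 10.4 kg.
Tool frame: the origin (TCP) lies on the mounting face of the last link; the fingertips stand r.tips_ahead ahead of it and the grasp point (between the pads) lies 164 mm ahead of it (r.tips_ahead is the distance from the TCP to the fingertips, in m); z points along the fingers, y is the line along which they close (so a half turn about z gives the same grasp; the last joint's range is limited). The gripper opens to 87 mm and grips with 3 to 60 N. Pads are 19 mm wide; open, the fingers measure 117 mm over their backs; the gripper's body (75 mm by 190 mm) begins 51 mm behind the grasp point.
Start: joints at [-1.33, 0.332, -0.065, 1.46, 0.022, 1.35, -0.088], TCP at [0.163, 0.603, 0.405] pointing down, gripper open.
Joint ranges: [-2.6, 2.6], [-0.5, 2.12], [-1.47, 1.34], [0.16, 2.42], [-1.27, 4.41], [0.06, 2.06], [-2.6, 2.6]. Speed limits (rad/s): [2.22, 2.22, 2.79, 2.79, 3.14, 3.14, 3.14].

### API

Orientations are given as a unit quaternion [x, y, z, w].
In Python, from bench import telemetry, imaging, job, r gives the robot as it stands.
- The arm moves only by the tool move_arm, never from a script. Its argument "steps" is a list of rows, each an object of numbers: "dx", "dy", "dz": the shift along the tool's x, y, z in cm; "spin": the turn about the tool's z in rad. In form: [{"dx": .., "dy": .., "dz": .., "spin": ..}, ...]. A call has 1 to 12 rows; each row shifts and turns the commanded pose from where the row before left it, along the tool's axes as they then stand; what a row does not reach is not made up. A row lasts 1/10 s, in which the tool goes at most 50 mm and 8.59 degrees, less where a joint would pass 70% of its speed; a pose out of reach is approached as far as the arm can. A call with a gripper value outside its range is refused whole. "claw" is the finger opening in cm, from 0 to 8.7, set as the call begins (left out, the last holds). The fingers move at their own pace and stop on an object; "squeeze" is the grip in N (left out, the last holds). Time passes only in rows, so rows that do not move let the fingers close. It gives the time, the measured TCP pose, the force, the opening and the grip force at its end, in the units of the state.
- telemetry.read_state(): the state, without advancing time (a new reading comes with each control period).
- imaging.camera(name): name is "scene" or "side" or "wrist"; returns a dict with "img" (400x640x3 uint8, red, green, blue), "camera_matrix" (3x3 intrinsics, pixels), "R" (3x3) and "t" (3): a world point X has camera coordinates R X + t. Camera axes: x right, y down, z forward; pixel columns grow to the right and rows downward; lengths in m; the calibration is good to about 2 mm. A picture is of the moment at which its call begins. There is no depth.
- job.close_job(): hands the job in; it is judged then, once.
The state is a dict: "time": time; "joint_positions": joint angles; "joint_vel": joint speeds; "joint_torque": joint torques, N m; "ee_pos": TCP position; "eef_rot": TCP orientation; "ft_force": force on the tool from outside, world axes, zero at the start; "torque": the same for the moment, N m; "width": finger opening in m; "grip_force": force on a finger pad.
Only numpy, scipy, OpenCV 4.12 (cv2) and the standard library are available. Lean on these libraries where they do the work, as an engineer would, in place of code of your own. Each camera call takes 0.05 s, during which the arm holds its last target. There are 200 camera calls.

### The job

One of the two spindles lying in V-blocks is under a dial indicator on a column. Press the indicator's sliding head fully down by its black round pad, so that the sprung plunger bears on that spindle; then, with the plunger bearing, swing the spindle's ball-ended bar up and over, until it leans to the column's side about as far as it leaned the other way. Leave the head down, the spindle lying in its V-blocks, and the other spindle alone.

Things in the scene. Friction and masses are not known exactly. Their poses are not given: they have to be found in the camera images.
- gauge: Fixed gauge: dark base plate x -75 to 115, y -150 to 80 mm, 20 high; two steel V-blocks at y = -50, 50 with clamp straps over the spindle (tops z = 95); column, radius 9, 185 high, at x = 95, y = 0. Origin on the table, z up. Spindle axis along y at x = 0, z = 75. A head on the column holds a dial (radius 21, facing up, plunger below) at x = 0, y = 0.
- press_pad (a point): Centre of the top of the black round pad (radius 14 mm) on the sliding head, at x = 50, y = 0 in the gauge's frame, 14 mm above the dial's face and 7 above the collar on the column. z 165 to 172 mm at the start, 147 with the head down on its firm stop. The head slides straight down with 2 to 7 N and stays where left.
- plunger (a joint): How far the plunger is pushed into the indicator, m: 0 free, at most 0.011. With the head fully down it reads 0.006 to 0.009, changing as the slightly eccentric spindle turns. Spring force 0.7 to 1.9 N.
- bar_end (a point): Centre of the black ball (radius 8 mm) ending the steel bar (radius 4) of the spindle in the gauge; 65 from the axis, at y = -120 in the gauge's frame. Starts at x = -27, z = 134: bar leaning 25 degrees to -x, away from the column. The spindle (loose, 0.6 kg, radius 12) turns when the bar is pushed to +x with 1 to 5 N and stays where left; a strap on each V-block keeps it in. y along its axis.
- spare_spindle: The like spindle with the same bar, in V-blocks that have no column or indicator: leave it alone. Origin on its axis, 75 mm above the table, midway between its V-blocks; y along its axis, its bar at y = -120 mm.
Things that resemble listed ones, but are neither listed nor needed, are in the scene too. What is shaped like the part that bears bar_end but brown is not meant.

How it is judged:
On the way, in this order (a step that is already met when the one before it is completed fails the run):
1. head within 5 mm of its lower stop, plunger pushed in over 1.5 mm by the spindle (z of press_pad in the frame of gauge below 0.152 m and value of joint plunger above 0.0015 m), for 0.2 s.
2. the bar is swung up past upright with the plunger bearing (x of bar_end in the frame of gauge above 0.005 m and value of joint plunger above 0.0015 m), for 0.1 s.
At the end, for the whole second after the job is handed in: Head within 5 mm of its lower stop, plunger pushed in over 1.5 mm, bar leaning to the column's side 16 degrees or more from upright (ball 18 mm past the axis) but not below level, spindle in its V-blocks (bar within 15 mm of its place along the axis, axis within 6 degrees) (all of step 1 and x of bar_end in the frame of gauge between 0.018 and 0.072 m and z of bar_end in the frame of gauge above 0.07 m and y of bar_end in the frame of gauge between -0.135 and -0.105 m and angle between the y axis of bar_end and the y axis of gauge, either way round below 0.1 rad); the robot touches nothing.
It fails at once if the gauge's bar is swung 20 degrees or more, nearly upright, while the plunger is not bearing on the spindle (x of bar_end in the frame of gauge above -0.005 m and value of joint plunger below 0.0005 m).
It fails at once if the other spindle is moved by more than 10 mm or turned by more than 15 degrees (distance of spare_spindle from where it was at the start of the episode above 0.01 m or angle between spare_spindle's own z axis and vertical above 0.26 rad).
It also fails if it takes over 40 s, if anything falls off the work surface, if the arm or the gripper's body presses on something with over 40 N, if the wrist force passes 120 N, or if a joint passes its speed limit or range.

## Working session

There is one attempt and no reset: what is moved stays moved. The work goes in short steps, Python scripts to look and compute and a tool call to move; the robot and the scene stay as the last step left them, time stands still between calls to the robot, and variables do not carry over. Pictures are saved under pics/ and viewed, at most 10 in all, crops included, and the job is handed in when it is done.

Besides the shell and the picture viewer there is one more tool, called after "Call:" as name([rows], argument=value, ...), one row to a line, values as JSON. move_arm: Moves the arm, as the interface text tells. Its arguments: {"type":"object","properties":{"steps":{"type":"array","items":{"type":"object","properties":{"dx":{"type":"number"},"dy":{"type":"number"},"dz":{"type":"number"},"spin":{"type":"number"}}}},"claw":{"type":"number"},"squeeze":{"type":"number"}},"required":["steps"]}

```bash
mkdir -p pics; ls; python3 - <<'E'
from bench import telemetry, imaging, job, r
import cv2, numpy as np, pickle
print(r.tips_ahead); s=telemetry.read_state(); print(s)
d={}
for n in ("scene","side"):
    c=imaging.camera(n); d[n]=c
    cv2.imwrite(f"pics/{n}0.png",c["img"][:,:,::-1]); print(n,c["camera_matrix"],c["R"],c["t"])
pickle.dump(d,open("c0.pkl","wb"))
E
```

```text
pics
0.1822
{'time': 0.0, 'joint_positions': array([-1.32964931,  0.33285544, -0.06470731,  1.46092954,  0.02159586,
        1.34991758, -0.08852938]), 'joint_vel': array([-0.00050147,  0.00075297,  0.00013303, -0.00097043, -0.00042773,
        0.00062247,  0.00023513]), 'joint_torque': array([-1.03136088e-03, -6.23243165e+01,  2.41382729e-02, -3.89912796e+01,
       -6.12587342e-02,  3.96178581e-02,  1.60560321e-04]), 'ee_pos': array([0.162893  , 0.60326333, 0.40396967]), 'eef_rot': array([ 1.31492887e-01,  9.91316862e-01, -7.04437254e-04, -6.31245029e-05]), 'ft_force': array([-0.46624329, -0.18954311, -0.31667336]), 'torque': array([-0.00956084, -0.03970729,  0.06760532]), 'grip_force': 0.0, 'width': 0.08691837156177622}
scene [[444.48206257   0.         322.94652826]
 [  0.         444.48206257 195.98907045]
 [  0.           0.           1.        ]] [[ 0.62576075  0.780003    0.00433539]
 [ 0.52166984 -0.41436679 -0.74576186]
 [-0.57990005  0.46893014 -0.66619851]] [-0.3217093  -0.18387915  1.37065895]
side [[428.31088278   0.         316.08626166]
 [  0.         428.31088278 197.8992499 ]
 [  0.           0.           1.        ]] [[ 0.80689727 -0.59023385  0.02325496]
 [-0.3644993  -0.52850738 -0.76669434]
 [ 0.46481937  0.61016715 -0.64159099]] [-0.44594362  0.29080701  0.86366202]
```

View pics/scene0.png

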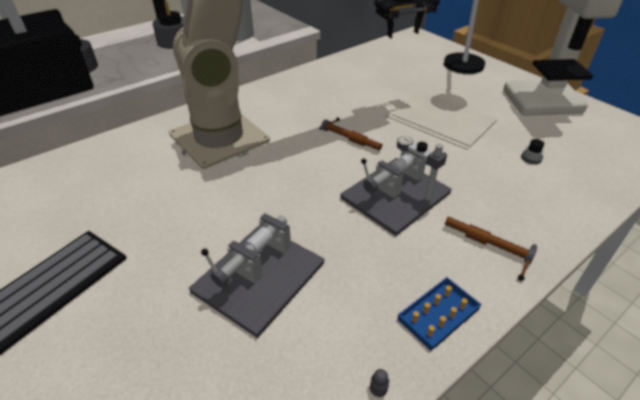

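View pics/side0.png

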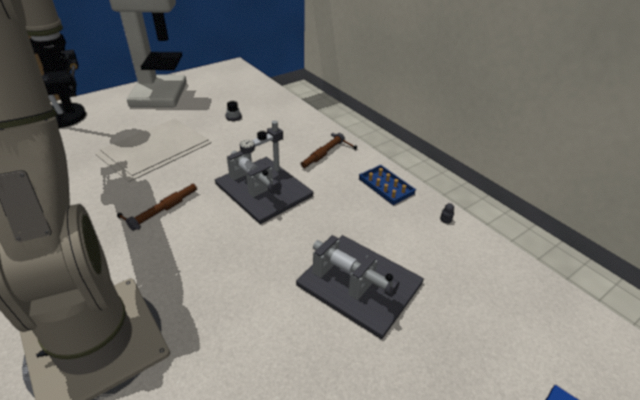

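The scene view shows the gauge with its pad at about (422,147), ball (364,161), dial (405,143) and base corners (342,193), (395,231), (450,188). In the side view the pad is at about (262,135), ball (265,177), and base corners (216,183), (263,219), (312,191). The spare spindle is in front of the gauge.

```bash
cat > h.py <<'E'
import numpy as np, cv2
def ray(c,p):
    d=c["R"].T@np.linalg.inv(c["camera_matrix"])@np.array([*p,1.]); return -c["R"].T@c["t"], d
def plane(c,p,z):
    o,d=ray(c,p); return o+d*(z-o[2])/d[2]
def tri(c1,p1,c2,p2):
    o1,d1=ray(c1,p1);o2,d2=ray(c2,p2)
    s=np.linalg.lstsq(np.c_[d1,-d2],o2-o1,rcond=None)[0]
    a,b=o1+s[0]*d1,o2+s[1]*d2; return (a+b)/2,np.linalg.norm(a-b)
def proj(c,X):
    q=c["camera_matrix"]@(c["R"]@X+c["t"]); return q[:2]/q[2]
E
python3 - <<'E'
import pickle,cv2; from h import *
np.set_printoptions(precision=4,suppress=True)
d=pickle.load(open("c0.pkl","rb")); A,B=d["scene"],d["side"]
print("pad",tri(A,(422,146.5),B,(262,134.5)))
print("ball",tri(A,(364,161),B,(265,176)))
print("dial",tri(A,(405,142),B,(247,145)))
for p in [(342,194),(395,229),(450,188)]: print("A",plane(A,p,.02))
for p in [(216,183),(263,217),(312,191)]: print("B",plane(B,p,.02))
a=cv2.resize(A["img"][120:240,330:460],None,fx=3,fy=4); a=cv2.resize(A["img"][120:240,330:460],(520,480),interpolation=cv2.INTER_CUBIC)
b=cv2.resize(B["img"][110:230,205:325],(280*480//280,480),interpolation=cv2.INTER_CUBIC)
v=np.hstack([a,b]); v=cv2.resize(v,(800,int(480*800/v.shape[1]))); print(v.shape)
cv2.imwrite("pics/crop.png",v[:,:,::-1])
E
```

```text
pad (array([0.5594, 0.2686, 0.1562]), np.float64(0.0020517616816495324))
ball (array([0.4896, 0.1436, 0.125 ]), np.float64(0.007118242650452608))
dial (array([0.5088, 0.2652, 0.1426]), np.float64(0.0009489477536592879))
A [0.4573 0.1083 0.02  ]
A [0.6301 0.1252 0.02  ]
A [0.615  0.3449 0.02  ]
B [0.4218 0.3117 0.02  ]
B [0.4585 0.1096 0.02  ]
B [0.6289 0.1247 0.02  ]
(384, 800, 3)
```

View pics/crop.png

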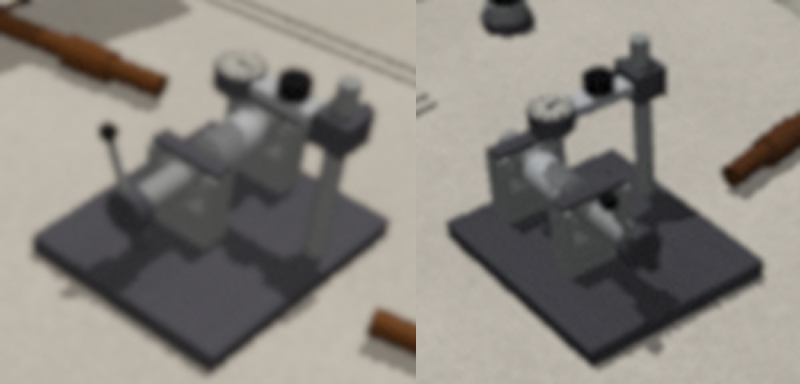

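Call:
move_arm([
  {"spin":-0.11},
  {"spin":-0.11},
  {"spin":-0.11},
  {"dx":-2.5,"dy":-2.4},
  {"dx":-2.5,"dy":-2.4},
  {"dx":-2.5,"dy":-2.4},
  {"dx":-2.5,"dy":-2.4},
  {"dx":-2.5,"dy":-2.4},
  {"dx":-2.5,"dy":-2.4},
  {"dx":-2.5,"dy":-2.4},
  {"dx":-2.5,"dy":-2.4},
  {"dx":-2.5,"dy":-2.4},
], claw=0, squeeze=20)

```text
$.steps[0]: bad value
```

Call:
move_arm([
  {"dx":-2.5,"dy":-2.4},
  {"dx":-2.5,"dy":-2.4},
  {"dx":-2.4,"dy":-2.4},
  {"dx":-2.3,"dy":-2.3},
  {},
  {},
  {},
])

```text
$.steps[0]: bad value
```

```bash
cat > look.py <<'E'
import sys; from bench import telemetry, imaging
from h import *
np.set_printoptions(precision=4,suppress=True)
s=telemetry.read_state(); print(s["time"],s["ee_pos"],s["eef_rot"],s["ft_force"],s["width"])
a,b=imaging.camera("scene"),imaging.camera("side")
O=np.array([.5095,.2651,0]); c_,s_=np.cos(.07),np.sin(.07)
def G(x,y,z): return O+[c_*x-s_*y,s_*x+c_*y,z]
w=imaging.camera("wrist") if len(sys.argv)>2 else None
print("grip point px",*[proj(c,s["ee_pos"]+[0,0,-.1822]).round() for c in (a,b)])
v=[cv2.resize(a["img"][90:240,330:460],(390,450),interpolation=cv2.INTER_CUBIC),cv2.resize(b["img"][80:230,205:325],(360,450),interpolation=cv2.INTER_CUBIC)]
if w is not None:
    for g in [(.05,0,.168),(0,0,.154),(-.027,-.12,.134)]: cv2.circle(w["img"],tuple(int(k) for k in proj(w,G(*g))),3,(255,0,0),1)
    cv2.imwrite(f"pics/{sys.argv[1]}w.png",w["img"][:,:,::-1])
cv2.imwrite(f"pics/{sys.argv[1]}.png",np.hstack(v)[:,:,::-1])
E
python3 look.py p1 w
```

```text
0.1 [0.1629 0.6033 0.404 ] [ 0.1315  0.9913 -0.0006 -0.0001] [ 0.4703  0.1685 -0.2162] 0.08708157851003953
grip point px [402.  34.] [ 71. 103.]
```

View pics/p1w.png

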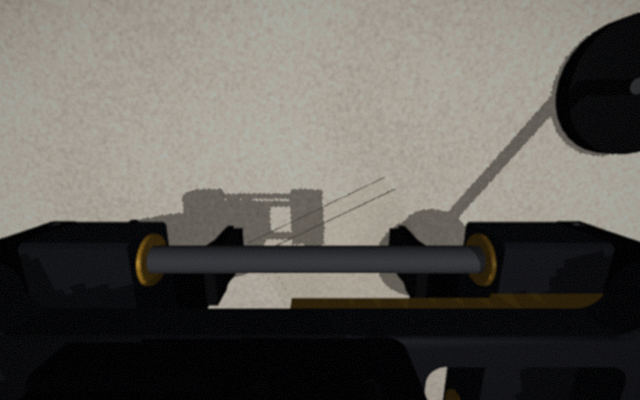

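The moves were refused because every field is needed, so the wrist view shows only bare table. I'll resend with full rows.

Call:
move_arm([
  {"dx":0,"dy":0,"dz":0,"spin":-0.11},
  {"dx":0,"dy":0,"dz":0,"spin":-0.11},
  {"dx":0,"dy":0,"dz":0,"spin":-0.11},
  {"dx":-2.5,"dy":-2.4,"dz":0,"spin":0},
  {"dx":-2.5,"dy":-2.4,"dz":0,"spin":0},
  {"dx":-2.5,"dy":-2.4,"dz":0,"spin":0},
  {"dx":-2.5,"dy":-2.4,"dz":0,"spin":0},
  {"dx":-2.5,"dy":-2.4,"dz":0,"spin":0},
  {"dx":-2.5,"dy":-2.4,"dz":0,"spin":0},
  {"dx":-2.5,"dy":-2.4,"dz":0,"spin":0},
  {"dx":-2.5,"dy":-2.4,"dz":0,"spin":0},
  {"dx":-2.5,"dy":-2.4,"dz":0,"spin":0},
], claw=0, squeeze=20)

```text
time: 1.45
ee_pos: [0.4027, 0.4017, 0.4048]
eef_rot: [-0.033, 0.999, 0.0, 0.0]
ft_force: [0.1, 0.5, -0.7]
width: 0.0027
grip_force: 0.0
```

Call:
move_arm([
  {"dx":-2.5,"dy":-2.5,"dz":0,"spin":0},
  {"dx":-2.5,"dy":-2.5,"dz":0,"spin":0},
  {"dx":-2.5,"dy":-2.5,"dz":0,"spin":0},
  {"dx":-2.5,"dy":-2.5,"dz":0,"spin":0},
  {"dx":-2.5,"dy":-2.5,"dz":0,"spin":0},
  {"dx":-2.2,"dy":-2.1,"dz":0,"spin":0},
  {"dx":0,"dy":0,"dz":1.5,"spin":0},
  {"dx":0,"dy":0,"dz":1,"spin":0},
  {"dx":0,"dy":0,"dz":0,"spin":0},
  {"dx":0,"dy":0,"dz":0,"spin":0},
])

```text
time: 2.45
ee_pos: [0.5572, 0.268, 0.3796]
eef_rot: [-0.034, 0.999, 0.0, -0.0]
ft_force: [0.4, 0.2, 0.3]
width: 0.0003
grip_force: 0.0
```

```bash
python3 look.py p2 w
```

```text
2.45 [0.5572 0.268  0.3796] [-0.0341  0.9994  0.0001 -0.0005] [0.4021 0.2415 0.2872] 0.0002849386695544886
grip point px [424. 131.] [261. 122.]
```

View pics/p2.png

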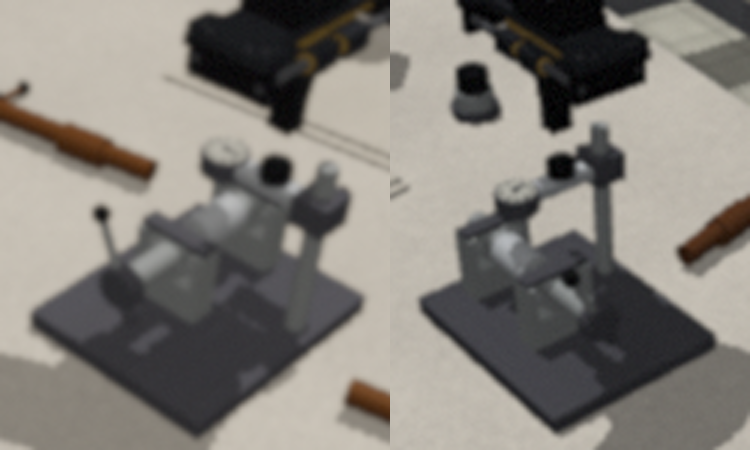

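View pics/p2w.png

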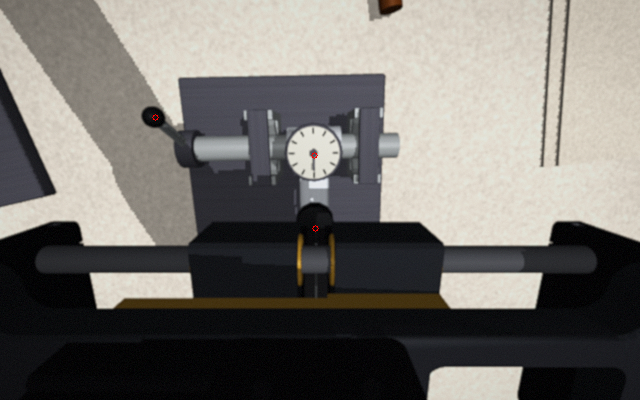

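The wrist view confirms the projected ball (155,117), dial (314,154) and pad, with the yaw aligned. The fingertips are over the pad, so I'll press.

Call:
move_arm([
  {"dx":-0.2,"dy":0,"dz":0.5,"spin":0},
  {"dx":0,"dy":0,"dz":0.5,"spin":0},
  {"dx":0,"dy":0,"dz":0.5,"spin":0},
  {"dx":0,"dy":0,"dz":0.5,"spin":0},
  {"dx":0,"dy":0,"dz":0.5,"spin":0},
  {"dx":0,"dy":0,"dz":0.5,"spin":0},
  {"dx":0,"dy":0,"dz":0.5,"spin":0},
  {"dx":0,"dy":0,"dz":0.5,"spin":0},
  {"dx":0,"dy":0,"dz":0.5,"spin":0},
  {"dx":0,"dy":0,"dz":0.2,"spin":0},
  {"dx":0,"dy":0,"dz":0,"spin":0},
])

```text
time: 3.7
ee_pos: [0.5601, 0.2669, 0.3324]
eef_rot: [-0.033, 0.999, -0.0, -0.0]
ft_force: [0.1, -0.8, -0.8]
width: 0.0007
grip_force: 0.0
```

Call:
move_arm([
  {"dx":0,"dy":0,"dz":0.15,"spin":0},
  {"dx":0,"dy":0,"dz":0.15,"spin":0},
])

```text
time: 3.9
ee_pos: [0.5601, 0.2669, 0.33]
eef_rot: [-0.033, 0.999, 0.0, 0.0]
ft_force: [-2.1, -1.3, 5.2]
width: 0.0005
grip_force: 2.4
```

Call:
move_arm([
  {"dx":0,"dy":0,"dz":0.1,"spin":0},
  {"dx":0,"dy":0,"dz":0,"spin":0},
])

```text
time: 4.1
ee_pos: [0.5601, 0.2669, 0.3297]
eef_rot: [-0.033, 0.999, 0.0, 0.0]
ft_force: [-4.4, -2.2, 10.3]
width: 0.0003
grip_force: 4.9
```

Call:
move_arm([
  {"dx":0,"dy":0,"dz":0.1,"spin":0},
  {"dx":0,"dy":0,"dz":0,"spin":0},
  {"dx":0,"dy":0,"dz":0,"spin":0},
])

```text
time: 4.4
ee_pos: [0.5601, 0.2668, 0.3296]
eef_rot: [-0.033, 0.999, 0.0, 0.0]
ft_force: [-6.8, -2.8, 16.8]
width: 0.0002
grip_force: 8.3
```

The head is on its firm stop. Next I lift and move to the far side of the bar.

Call:
move_arm([
  {"dx":0,"dy":0,"dz":-1,"spin":0},
  {"dx":0,"dy":0,"dz":-2,"spin":0},
  {"dx":0,"dy":0,"dz":-2.5,"spin":0},
  {"dx":1.5,"dy":-1.5,"dz":-0.5,"spin":0},
  {"dx":2.5,"dy":-2.5,"dz":0,"spin":0},
  {"dx":2.5,"dy":-2.5,"dz":0,"spin":0},
  {"dx":2.5,"dy":-2.5,"dz":0,"spin":0},
  {"dx":2.5,"dy":-2.5,"dz":0,"spin":0},
  {"dx":0,"dy":-0.5,"dz":0,"spin":0},
  {"dx":0,"dy":0,"dz":2,"spin":0},
  {"dx":0,"dy":0,"dz":2,"spin":0},
  {"dx":0,"dy":0,"dz":0,"spin":0},
])

```text
time: 5.6
ee_pos: [0.4528, 0.1395, 0.3457]
eef_rot: [-0.033, 0.999, -0.001, -0.002]
ft_force: [-0.9, -0.6, 1.0]
width: 0.0003
grip_force: 0.0
```

```bash
python3 look.py p3; python3 - <<'E'
from bench import telemetry
import numpy as np
p=telemetry.read_state()["ee_pos"]; d=p-[.5095,.2651,0]; c,s=np.cos(.07),np.sin(.07)
print("gauge tip",c*d[0]+s*d[1],-s*d[0]+c*d[1],p[2]-.1822)
E
```

```text
5.6 [0.4528 0.1395 0.3457] [-0.0332  0.9994 -0.0007 -0.0016] [-0.8681 -0.6214  0.9788] 0.0002954711877715588
grip point px [353. 143.] [251. 168.]
gauge tip -0.06462281310346595 -0.12107073208001128 0.16589239923693697
```

View pics/p3.png

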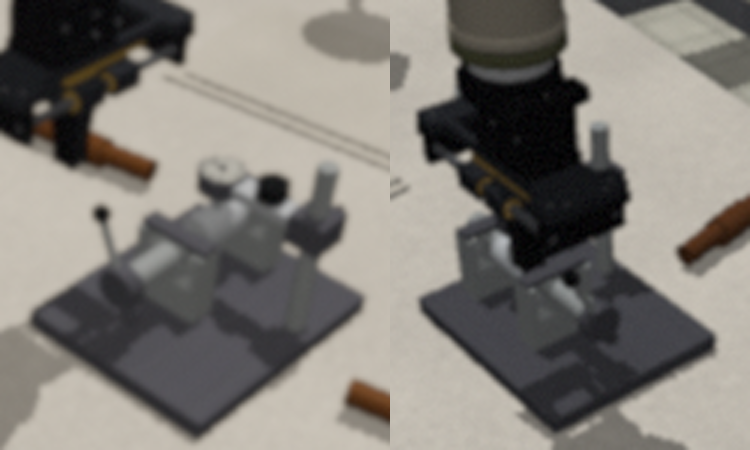

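The head is down, with more column showing above the collar, and the bar is still leaning away. I'll descend and push.

Call:
move_arm([
  {"dx":0,"dy":0,"dz":1.6,"spin":0},
  {"dx":0,"dy":0,"dz":1.6,"spin":0},
  {"dx":0,"dy":0,"dz":1.6,"spin":0},
  {"dx":0,"dy":0,"dz":0,"spin":0},
  {"dx":-1,"dy":0,"dz":0,"spin":0},
  {"dx":-0.6,"dy":0,"dz":0,"spin":0},
  {"dx":-0.4,"dy":0,"dz":0,"spin":0},
  {"dx":-0.4,"dy":0,"dz":0,"spin":0},
  {"dx":-0.4,"dy":0,"dz":0,"spin":0},
  {"dx":-0.4,"dy":0,"dz":0,"spin":0},
  {"dx":-0.4,"dy":0,"dz":0,"spin":0},
])

```text
time: 6.8
ee_pos: [0.4895, 0.1421, 0.2998]
eef_rot: [-0.033, 0.999, 0.0, -0.0]
ft_force: [-2.8, -0.3, 1.8]
width: 0.0007
grip_force: 1.4
```

Call:
move_arm([
  {"dx":-0.4,"dy":0,"dz":0,"spin":0},
  {"dx":-0.4,"dy":0,"dz":0,"spin":0},
  {"dx":-0.4,"dy":0,"dz":0,"spin":0},
  {"dx":-0.4,"dy":0,"dz":0,"spin":0},
  {"dx":-0.4,"dy":0,"dz":0,"spin":0},
])

```text
time: 7.3
ee_pos: [0.5095, 0.1434, 0.2997]
eef_rot: [-0.033, 0.999, 0.0, 0.0]
ft_force: [-2.7, 0.0, 0.5]
width: 0.0005
grip_force: 0.9
```

Call:
move_arm([
  {"dx":-0.4,"dy":0,"dz":0,"spin":0},
  {"dx":-0.4,"dy":0,"dz":0,"spin":0},
  {"dx":-0.4,"dy":0,"dz":0,"spin":0},
  {"dx":-0.4,"dy":0,"dz":0,"spin":0},
  {"dx":0,"dy":0,"dz":0,"spin":0},
  {"dx":0,"dy":0,"dz":0,"spin":0},
])

```text
time: 7.9
ee_pos: [0.5245, 0.1445, 0.2987]
eef_rot: [-0.033, 0.999, -0.0, -0.002]
ft_force: [-4.8, 1.7, -1.5]
width: 0.0006
grip_force: 2.2
```

Call:
move_arm([
  {"dx":0.5,"dy":0,"dz":0,"spin":0},
  {"dx":1.5,"dy":0,"dz":0,"spin":0},
  {"dx":2.5,"dy":0,"dz":0,"spin":0},
  {"dx":2.5,"dy":0,"dz":0,"spin":0},
  {"dx":1,"dy":0,"dz":-2.5,"spin":0},
  {"dx":0,"dy":0,"dz":-3,"spin":0},
  {"dx":0,"dy":0,"dz":-3,"spin":0},
  {"dx":0,"dy":0,"dz":0,"spin":0},
])

```text
time: 8.7
ee_pos: [0.4463, 0.139, 0.389]
eef_rot: [-0.033, 0.999, 0.002, 0.004]
ft_force: [-0.1, 0.2, 0.4]
width: 0.0004
grip_force: 0.0
```

```bash
python3 look.py p4 w; python3 - <<'E'
from bench import imaging
from h import *
np.set_printoptions(precision=4,suppress=True)
a,b,w=[imaging.camera(n) for n in ("scene","side","wrist")]
O=np.array([.5095,.2651,0]); c,s=np.cos(.07),np.sin(.07)
for g in [(.018,-.12,.1375),(.028,-.12,.1337),(.035,-.12,.13),(.05,0,.147)]:
    X=O+[c*g[0]-s*g[1],s*g[0]+c*g[1],g[2]]
    print(g,(proj(a,X)-[330,90])*3,(proj(b,X)-[205,80])*3+[390,0],proj(w,X))
E
```

```text
8.7 [0.4463 0.139  0.389 ] [-0.0328  0.9995  0.0016  0.0037] [-0.0778  0.1994  0.428 ] 0.00035005037184151366
grip point px [352. 126.] [248. 154.]
(0.018, -0.12, 0.1375) [144.1752 230.9814] [611.4553 252.8441] [316.6019 311.542 ]
(0.028, -0.12, 0.1337) [153.3739 240.7256] [620.8511 252.2672] [316.6264 318.632 ]
(0.035, -0.12, 0.13) [159.7167 248.628 ] [627.3829 252.837 ] [316.6397 322.6761]
(0.05, 0, 0.147) [274.836  177.7168] [562.0562 173.0633] [452.2776 349.3998]
```

View pics/p4.png

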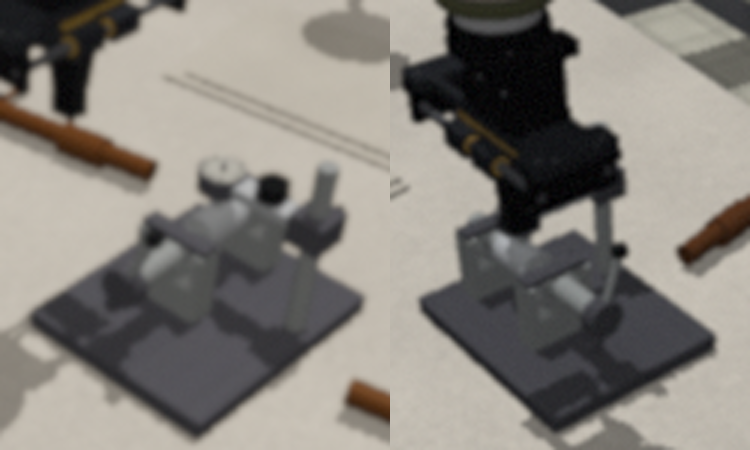

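The ball is at about (152,236) in the scene half and (619,251) in the side half. That matches x ≈ +26 mm, with the head down and the gripper clear.

```bash
python3 -c "
from bench import job
print(job.close_job())"
```

```text
the job is handed in; nothing more can be done
None
```

I pressed the head down to its firm stop and swung the bar over to the column's side (ball about 26 mm past the axis), then handed the job in with the gripper clear; no verdict came back, and I never read the plunger value directly.

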